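# Check the hinges of three storage tins

### The arm

A 7-joint arm with a two-finger parallel gripper is mounted at the origin on a cart in front of the work surface, level with it; the furniture and walls round the work are solid. World frame = base frame: x ahead of the robot, y to its left, z up, the work surface at z = 0. Lengths are in m, angles in rad, forces in N, time in s.
With the tool pointing down it reaches from about 0.35 to 0.9 m from the base axis. Payload 8.1 kg.
Tool frame: the origin (TCP) lies at the very end of the fingers, on their centre line; the grasp point (between the pads) lies 19 mm behind it; z points along the fingers, y is the line along which they close (so a half turn about z gives the same grasp; the last joint's range is limited). The gripper opens to 92 mm and grips with 3 to 60 N. Pads are 19 mm wide; open, the fingers measure 130 mm over their backs; the gripper's body (75 mm by 190 mm) begins 47 mm behind the grasp point.
Start: joints at [-1.406, 0.434, 0.025, 1.573, -0.012, 1.134, -0.075], TCP at [0.165, 0.603, 0.227] pointing down, gripper open.
Joint ranges: [-2.62, 2.62], [-0.44, 2.09], [-1.27, 1.32], [0.08, 2.57], [-1.32, 4.46], [0.12, 2], [-2.74, 2.74]. Speed limits (rad/s): [2.22, 2.22, 3.01, 3.01, 3.14, 3.14, 3.14].

### API

Orientations are given as a rotation vector (axis times angle).
In Python, from cell import readout, cams, job gives the robot as it stands.
- The arm moves only by the tool drive_tool, never from a script. Its argument "commands" is a list of rows, each a list of 3 entries, a list of its own where there are three numbers: the turn, a rotation vector about the tool's x, y, z in rad, then the shift along the tool's x, y, z in cm, then the gripper's target within -1 to 1 (fully open at 1, half-way at 0, shut at -1). A call has 1 to 20 rows; each row is the pose to reach, as a shift and turn from the pose commanded when the call began, along the tool's axes at that moment; what a row does not reach only later rows make up. A row lasts 1/12 s, in which the tool goes at most 41.7 mm and 7.16 degrees, less where a joint would pass 70% of its speed; a pose out of reach is approached as far as the arm can. A call with a gripper value outside its range is refused whole. The fingers move at their own pace and stop on an object; "newtons" is the grip in N (left out, the last holds). Time passes only in rows, so rows that repeat a pose let the fingers close. It gives the time, the measured TCP pose, the force, the opening and the grip force at its end, in the units of the state.
- readout.observe(): the state, without advancing time (a new reading comes with each control period).
- cams.get_image(name): name is "side" or "top" or "wrist"; returns the picture (420x560x3 uint8, blue, green, red); there is no depth.
- cams.camera_info(name): a dict with "camera_matrix" (3x3 intrinsics, pixels), "R" (3x3) and "t" (3): a world point X has camera coordinates R X + t. Camera axes: x right, y down, z forward; pixel columns grow to the right and rows downward; lengths in m; the calibration is good to about 2 mm. A picture is of the moment at which its call begins: read the wrist's pose just before it. camera_info takes no time and is no camera call; for the wrist camera it gives the pose at the moment of the call.
- job.sign_off(): hands the job in; it is judged then, once.
The state is a dict: "clock": time; "joints": joint angles; "dq": joint speeds; "joint_efforts": joint torques, N m; "position": TCP position; "ee_rot": TCP orientation; "force": force on the tool from outside, world axes, zero at the start; "ft_torque": the same for the moment, N m; "width": opening from 0.0 (shut) to 1.0 (fully open); "gripper_force": force on a finger pad.
Only numpy, scipy, OpenCV 4.12 (cv2) and the standard library are available. Lean on these libraries where they do the work, as an engineer would, in place of code of your own. Each camera call takes 0.05 s, during which the arm holds its last target. There are 200 camera calls.

### The job

Try the lid of each of the three hinged tins by lifting it at its front lip. A tin whose lid swings freely stays where it stands, with its lid left wide open for filling; a tin whose lid is stiff (the whole tin starts to lift instead) is rejected: do not force its lid, but slide that tin, upright and without lifting it off the surface, towards you until its whole base is on the cork runner in front. Leave the mug, ramekin and mill alone.

Things in the scene. Friction and masses are not known exactly. Their poses are not given: they have to be found in the camera images.
- runner: Flat cork runner lying on the worktop between the robot and the row of tins, 160 mm deep (its x) by 540 mm long (its y), 3 mm thick with edges bevelled over 15 mm. Fixed. Origin: centre of its underside; x points away from the robot.
- tin_1: Low hinged metal tin, one of three alike, 84 mm deep (x), 112 wide (y), 49 high when shut, empty, about 0.5 kg, loose. Its front (-x) with the lip faces the robot. Origin: centre of its underside. Hinge axis along y, 45 mm behind (+x) and 40 mm above the origin. The lid's rim overhangs the front wall by 3.5 mm, down to 36 mm above the worktop; below that, and at the back, the walls are bare.
- lip_1: Thumb lip of the lid of tin_1: a flat metal tab 30 mm wide, 4 mm thick, standing 18 mm out from the front of the lid and moving with it. Origin: middle of its front edge, on its underside; 108 mm from the hinge axis and level with it when shut (40 mm above the worktop). x points to the hinge.
- lid_1 (a joint): Opening angle of the lid of tin_1, rad: 0 shut, 1.57 upright, 1.95 fully open (stop). A free lid rises with about 0.4 N at the lip, falls shut below about 1.35 and open beyond 1.6. A stiff lid needs over 9 N, so the front of the whole tin (about 2 N) rises instead.
- tin_2: Low hinged metal tin, one of three alike, 84 mm deep (x), 112 wide (y), 49 high when shut, empty, about 0.5 kg, loose. Its front (-x) with the lip faces the robot. Origin: centre of its underside. Hinge axis along y, 45 mm behind (+x) and 40 mm above the origin. The lid's rim overhangs the front wall by 3.5 mm, down to 36 mm above the worktop; below that, and at the back, the walls are bare.
- lip_2: Thumb lip of the lid of tin_2: a flat metal tab 30 mm wide, 4 mm thick, standing 18 mm out from the front of the lid and moving with it. Origin: middle of its front edge, on its underside; 108 mm from the hinge axis and level with it when shut (40 mm above the worktop). x points to the hinge.
- lid_2 (a joint): Opening angle of the lid of tin_2, rad: 0 shut, 1.57 upright, 1.95 fully open (stop). A free lid rises with about 0.4 N at the lip, falls shut below about 1.35 and open beyond 1.6. A stiff lid needs over 9 N, so the front of the whole tin (about 2 N) rises instead.
- tin_3: Low hinged metal tin, one of three alike, 84 mm deep (x), 112 wide (y), 49 high when shut, empty, about 0.5 kg, loose. Its front (-x) with the lip faces the robot. Origin: centre of its underside. Hinge axis along y, 45 mm behind (+x) and 40 mm above the origin. The lid's rim overhangs the front wall by 3.5 mm, down to 36 mm above the worktop; below that, and at the back, the walls are bare.
- lip_3: Thumb lip of the lid of tin_3: a flat metal tab 30 mm wide, 4 mm thick, standing 18 mm out from the front of the lid and moving with it. Origin: middle of its front edge, on its underside; 108 mm from the hinge axis and level with it when shut (40 mm above the worktop). x points to the hinge.
- lid_3 (a joint): Opening angle of the lid of tin_3, rad: 0 shut, 1.57 upright, 1.95 fully open (stop). A free lid rises with about 0.4 N at the lip, falls shut below about 1.35 and open beyond 1.6. A stiff lid needs over 9 N, so the front of the whole tin (about 2 N) rises instead.
- mug: Bystander: mug, 87x121x96 mm, standing on the worktop to the right of the tins; origin at the centre of its underside.
- ramekin: Bystander: small white ramekin, 69 mm across, 42 mm high, to the right of the tins; origin at the centre of its underside.
- salt_mill: Bystander: light wooden mill, 55 mm across, 140 mm high, to the left of the runner; origin at the centre of its underside.
Mind the look-alikes: they are no part of the job. Leave any red look-alike of the tin_1 alone.

How it is judged:
On the way:
1. a lid that does not yield has been tried: fingers on its lip with over 1 N while it stays shut (((contact force between the fingers and lip_1 above 1 N and value of joint lid_1 below 0.1 rad) or (contact force between the fingers and lip_2 above 1 N and value of joint lid_2 below 0.1 rad) or (contact force between the fingers and lip_3 above 1 N and value of joint lid_3 below 0.1 rad))), for 0.05 s.
At the end, for the whole second after the job is handed in: One tin (only the stiff one can be it) upright on the runner, lid under 0.3 rad, centre within 46 mm of its middle line and 225 mm of its centre lengthwise; the other two upright within 60 mm of their starts, lids beyond 1.4 rad. All at rest (((value of joint lid_1 below 0.3 rad and x of tin_1 in the frame of runner between -0.046 and 0.046 m and y of tin_1 in the frame of runner between -0.225 and 0.225 m and value of joint each of lid_2, lid_3 above 1.4 rad and distance of each of tin_2, tin_3 from where it was at the start of the episode below 0.06 m) or (value of joint lid_2 below 0.3 rad and x of tin_2 in the frame of runner between -0.046 and 0.046 m and y of tin_2 in the frame of runner between -0.225 and 0.225 m and value of joint each of lid_1, lid_3 above 1.4 rad and distance of each of tin_1, tin_3 from where it was at the start of the episode below 0.06 m) or (value of joint lid_3 below 0.3 rad and x of tin_3 in the frame of runner between -0.046 and 0.046 m and y of tin_3 in the frame of runner between -0.225 and 0.225 m and value of joint each of lid_1, lid_2 above 1.4 rad and distance of each of tin_1, tin_2 from where it was at the start of the episode below 0.06 m)) and angle between each of tin_1, tin_2, tin_3's own z axis and vertical below 0.08 rad and linear speed of each of tin_1, tin_2, tin_3 below 0.02 m/s and velocity of joint each of lid_1, lid_2, lid_3 below 0.2 rad/s); the robot touches nothing.
It fails at once if a tin is tipped more than about 35 degrees (angle between any of tin_1, tin_2, tin_3's own z axis and vertical above 0.6 rad).
It fails at once if a tin is lifted clear of the surface (its underside's centre above 50 mm) (height (world z) of any of tin_1, tin_2, tin_3 above 0.05 m).
It fails at once if the mug, ramekin or mill is moved more than 30 mm (distance of any of mug, ramekin, salt_mill from where it was at the start of the episode above 0.03 m).
It also fails if it takes over 67 s, if anything falls off the work surface, if the arm or the gripper's body presses on something with over 40 N, if the wrist force passes 120 N, or if a joint passes its speed limit or range.

## Working session

There is one attempt and no reset: what is moved stays moved. The work goes in short steps, Python scripts to look and compute and a tool call to move; the robot and the scene stay as the last step left them, time stands still between calls to the robot, and variables do not carry over. Pictures are saved under pics/ and viewed, at most 10 in all, crops included, and the job is handed in when it is done.

Besides the shell and the picture viewer there is one more tool, called by a JSON object that holds its "name" and its "arguments". drive_tool: Moves the arm, as the interface text tells. Its arguments: {"type":"object","properties":{"commands":{"type":"array"},"newtons":{"type":"number"}},"required":["commands"]}

```bash
mkdir -p pics; python3 - <<'E'
from cell import readout,cams
import cv2,numpy as np
np.set_printoptions(precision=4,suppress=True)
s=readout.observe(); print(s['clock'],s['position'],s['ee_rot'],s['width'],s['force'])
for n in ('top','side'):
    cv2.imwrite(f'pics/{n}0.png',cams.get_image(n)); c=cams.camera_info(n); print(n,c['camera_matrix'],c['R'],c['t'])
E
```

```text
0.0 [0.1653 0.6022 0.2259] [-0.4196 -3.1133  0.0026] 0.999282628564128 [-0.4029  0.3257 -0.531 ]
top [[508.0723   0.     266.958 ]
 [  0.     508.0723 207.07  ]
 [  0.       0.       1.    ]] [[-0.3196 -0.9475 -0.0137]
 [-0.7842  0.2726 -0.5574]
 [ 0.5319 -0.1674 -0.8301]] [0.155  0.3885 1.5446]
side [[541.5053   0.     279.6346]
 [  0.     541.5053 217.4927]
 [  0.       0.       1.    ]] [[ 0.9681 -0.2505 -0.0023]
 [-0.2223 -0.8548 -0.4689]
 [ 0.1155  0.4544 -0.8833]] [-0.4573  0.1246  1.5994]
```

View pics/top0.png

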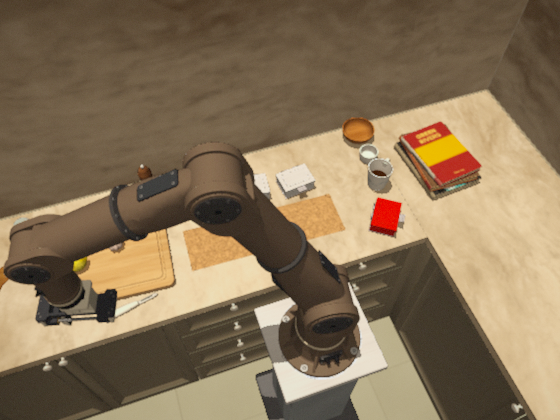

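View pics/side0.png

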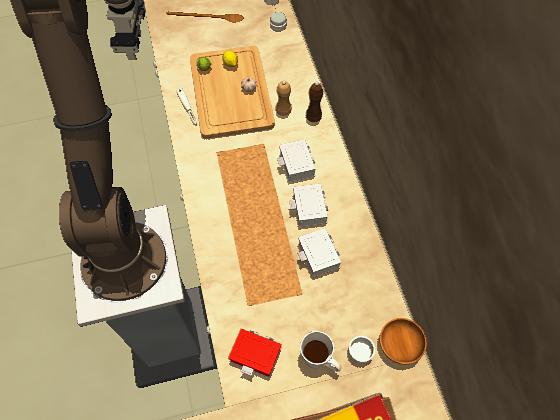

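The side view shows three white tins at about (297,160), (310,205) and (319,252), all with lips to the left. The runner corners are about (217,153), (263,145), (301,294) and (249,304). The red look-alike is at (255,352), and the light mill at (284,97) is beyond the left end of the runner. I'll enlarge the tins next.

```bash
python3 - <<'E'
import cv2
a=cv2.imread('pics/side0.png')[135:280,265:350]
a=cv2.resize(a,None,fx=4,fy=4,interpolation=cv2.INTER_CUBIC)
for i in range(0,85,10): cv2.putText(a,str(265+i),(i*4,8),0,.3,(0,0,255),1); cv2.line(a,(i*4,0),(i*4,579),(0,0,255) ,1) if i%20==0 else 0
for i in range(0,145,10): cv2.putText(a,str(135+i),(0,i*4+4),0,.3,(255,0,0),1); cv2.line(a,(0,i*4),(340,i*4),(255,0,0),1) if i%20==0 else 0
cv2.imwrite('pics/side0c.png',a)
E
```

```text
(no output)
```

View pics/side0c.png

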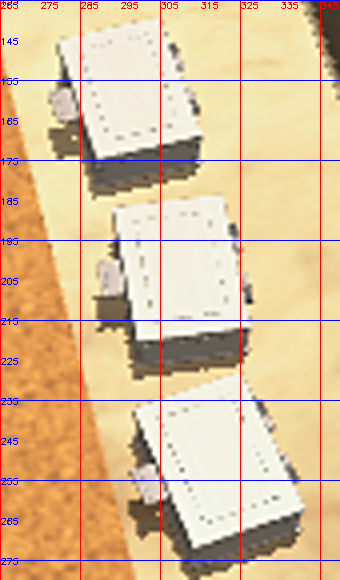

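The crop shows each tin's top face clearly. In crop pixels the lip centres are near (62,104), (110,278) and (147,484). Next I'll convert the top-face corners and the runner corners to world positions.

```bash
cat > h.py <<'E'
import numpy as np
from scipy.spatial.transform import Rotation as Ro
np.set_printoptions(precision=4,suppress=True)
def ray(c,px,z):
    K,R,t=[np.array(c[k]) for k in('camera_matrix','R','t')]
    d=R.T@np.linalg.solve(K,[px[0],px[1],1]); o=-R.T@t
    return o+d*(z-o[2])/d[2]
def proj(c,X):
    K,R,t=[np.array(c[k]) for k in('camera_matrix','R','t')]
    p=K@(R@np.asarray(X)+t); return p[:2]/p[2]
E
python3 - <<'E'
from h import *
from cell import cams
c=cams.camera_info('side')
T={'A':[(60,40),(158,18),(201,137),(98,158),(62,104)],'B':[(114,208),(222,196),(248,328),(138,340),(110,278)],'C':[(136,406),(241,374),(302,506),(194,548),(147,484)]}
for k,v in T.items():
    P=np.array([ray(c,(265+x/4,135+y/4),.049) for x,y in v[:4]])[:,:2]
    fl,bl,br,fr=P; ax=(bl+br-fl-fr)/2; ay=(fl+bl-fr-br)/2
    a1=np.arctan2(ax[1],ax[0]); a2=np.arctan2(-ay[0],ay[1])
    print(k,'ctr',P.mean(0),'yaw',a1,a2,'size',np.linalg.norm(ax),np.linalg.norm(ay),'lip',ray(c,(265+v[4][0]/4,135+v[4][1]/4),.044)[:2])
for p in [(217,153),(263,145),(301,294),(249,304)]: print(ray(c,p,.003)[:2])
for p in [(284,113),(248,370)]: print(ray(c,p,.0)[:2])
E
```

```text
A ctr [0.5798 0.1923] yaw -0.003187497980803638 0.00911783027032556 size 0.08218996742111215 0.11666000879978888 lip [0.5254 0.1937]
B ctr [0.574  0.0253] yaw -0.12886880176184998 -0.11577420864540082 size 0.08311453217113475 0.11558279014226808 lip [0.5209 0.0321]
C ctr [ 0.5567 -0.1331] yaw 0.10466391157591408 0.09360937868467575 size 0.08294877344397542 0.11516021862514532 lip [ 0.5023 -0.1383]
[0.3389 0.3032]
[0.4923 0.2962]
[ 0.4747 -0.2346]
[ 0.3243 -0.2264]
[0.5939 0.41  ]
[ 0.2804 -0.4042]
```

```bash
cat >> h.py <<'E'
from cell import readout
TIN={'A':(.5798,.1925,0.0),'B':(.574,.0253,-.12),'C':(.5567,-.1331,.10)}
def ori(th,psi):   # tool z = forward/down at th below horizontal, tool y = left
    z=np.array([np.cos(th),0,-np.sin(th)]); y=np.array([0,1.,0])
    return Ro.from_euler('z',psi)*Ro.from_matrix(np.c_[np.cross(y,z),y,z])
def loc(k,x,y,z): # tin frame -> world
    cx,cy,p=TIN[k]; return np.array([cx,cy,0])+Ro.from_euler('z',p).apply([x,y,z])
def rel(p,R):
    s=readout.observe(); R0=Ro.from_rotvec(s['ee_rot'])
    return [list(np.round((R0.inv()*R).as_rotvec(),2)), list(np.round(R0.inv().apply(np.array(p)-s['position'])*100,1))]
def hook(k,phi,s=.015,th=np.radians(50)):
    """TCP with lip edge (or underside) on the upper finger face, lid at phi"""
    E=np.array([.045-.108*np.cos(phi),.04+.108*np.sin(phi)])
    d=np.array([np.cos(th),-np.sin(th)]); n=np.array([np.sin(th),np.cos(th)])
    if phi<th: q=E+s*d-.0095*n
    else: q=np.array([.045-.098*np.cos(phi),.04+.098*np.sin(phi)])-.0095*n
    return loc(k,q[0],0,q[1])
E
cat > start.py <<'E'
from h import *; import sys
k=sys.argv[1]; O=ori(np.radians(50),TIN[k][2])
x=-.063+.010-.0073
s=readout.observe();print(s['clock'],s['position'],s['force'])
for q in [(x-.06,.18),(x-.05,.03),(x-.05,.016),(x,.016)]: print(rel(loc(k,q[0],0,q[1]),O), loc(k,q[0],0,q[1]))
E
python3 start.py A
```

```text
0.1 [0.1653 0.6023 0.226 ] [-0.2315  0.3109 -1.0669]
[[np.float64(-0.09), np.float64(-0.69), np.float64(-0.26)], [np.float64(-39.2), np.float64(-31.7), np.float64(4.7)]] [0.4595 0.1925 0.18  ]
[[np.float64(-0.09), np.float64(-0.69), np.float64(-0.26)], [np.float64(-40.2), np.float64(-31.4), np.float64(19.7)]] [0.4695 0.1925 0.03  ]
[[np.float64(-0.09), np.float64(-0.69), np.float64(-0.26)], [np.float64(-40.2), np.float64(-31.4), np.float64(21.1)]] [0.4695 0.1925 0.016 ]
[[np.float64(-0.09), np.float64(-0.69), np.float64(-0.26)], [np.float64(-45.0), np.float64(-30.1), np.float64(21.1)]] [0.5195 0.1925 0.016 ]
```

{"name": "drive_tool", "arguments": {"commands": [[[0,0,0],[-10,-8,0],-1],[[-0.09,-0.69,-0.26],[-39.2,-31.7,4.7],-1],[[-0.09,-0.69,-0.26],[-39.2,-31.7,4.7],-1],[[-0.09,-0.69,-0.26],[-39.2,-31.7,4.7],-1],[[-0.09,-0.69,-0.26],[-39.2,-31.7,4.7],-1],[[-0.09,-0.69,-0.26],[-39.2,-31.7,4.7],-1],[[-0.09,-0.69,-0.26],[-39.2,-31.7,4.7],-1],[[-0.09,-0.69,-0.26],[-39.2,-31.7,4.7],-1],[[-0.09,-0.69,-0.26],[-39.2,-31.7,4.7],-1],[[-0.09,-0.69,-0.26],[-39.2,-31.7,4.7],-1],[[-0.09,-0.69,-0.26],[-39.2,-31.7,4.7],-1],[[-0.09,-0.69,-0.26],[-39.2,-31.7,4.7],-1],[[-0.09,-0.69,-0.26],[-39.2,-31.7,4.7],-1],[[-0.09,-0.69,-0.26],[-39.2,-31.7,4.7],-1],[[-0.09,-0.69,-0.26],[-39.2,-31.7,4.7],-1],[[-0.09,-0.69,-0.26],[-39.2,-31.7,4.7],-1],[[-0.09,-0.69,-0.26],[-39.2,-31.7,4.7],-1],[[-0.09,-0.69,-0.26],[-39.2,-31.7,4.7],-1]]}}

```text
clock: 1.6
position: [0.4591, 0.1948, 0.1798]
ee_rot: [-0.007, 2.448, -0.002]
force: [-0.6, 0.1, 0.3]
width: 0.004
gripper_force: 0.0
```

```bash
python3 start.py A; python3 -c "
from cell import cams;import cv2
cv2.imwrite('pics/s1.png',cams.get_image('side'));cv2.imwrite('pics/w1.png',cams.get_image('wrist'))
a=cv2.imread('pics/s1.png')[60:340,120:400];b=cv2.imread('pics/w1.png')
cv2.imwrite('pics/c1.png',cv2.hconcat([cv2.resize(a,(400,400)),cv2.resize(b,(400,400))]))"
```

```text
1.6 [0.4591 0.1948 0.1798] [-0.6239  0.0625  0.281 ]
[[np.float64(0.0), np.float64(-0.0), np.float64(0.01)], [np.float64(-0.0), np.float64(-0.2), np.float64(0.0)]] [0.4595 0.1925 0.18  ]
[[np.float64(0.0), np.float64(-0.0), np.float64(0.01)], [np.float64(8.8), np.float64(-0.2), np.float64(12.2)]] [0.4695 0.1925 0.03  ]
[[np.float64(0.0), np.float64(-0.0), np.float64(0.01)], [np.float64(9.7), np.float64(-0.2), np.float64(13.3)]] [0.4695 0.1925 0.016 ]
[[np.float64(0.0), np.float64(-0.0), np.float64(0.01)], [np.float64(5.8), np.float64(-0.2), np.float64(16.5)]] [0.5195 0.1925 0.016 ]
```

View pics/c1.png

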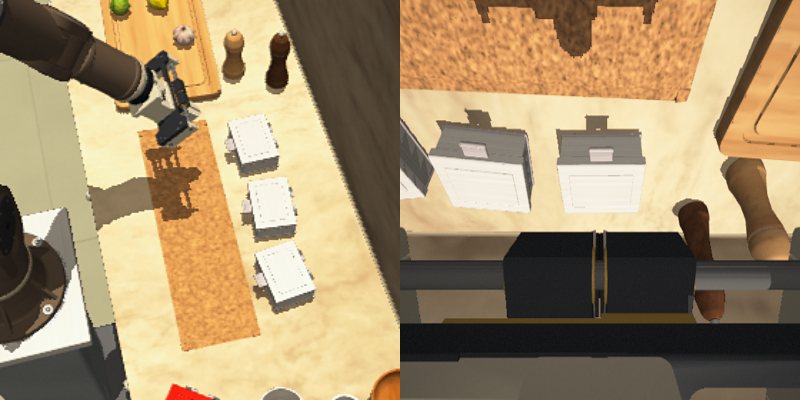

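The arm is in front of tin A with the gripper shut. In the wrist view lip A is centred on the fingers, at about column 600 of the composite with rows 149-161. I'll check that against the predicted projection.

```bash
python3 -c "
from h import *; from cell import cams; import cv2
c=cams.camera_info('wrist')
for k in 'AB':
  for q in [(-.063,.015,.044),(-.063,-.015,.044),(-.045,-.015,.044),(-.042,.056,.049),(-.042,-.056,.049),(.042,0.056,.049),(.042,-.056,.049)]:
    p=proj(c,loc(k,*q)); print(k,q,p.round(0))
a=cv2.imread('pics/w1.png')[110:240,10:360]; cv2.imwrite('pics/w1c.png',cv2.resize(a,None,fx=2.2,fy=2.2,interpolation=cv2.INTER_CUBIC))"
```

```text
A (-0.063, 0.015, 0.044) [293. 152.]
A (-0.063, -0.015, 0.044) [259. 152.]
A (-0.045, -0.015, 0.044) [260. 166.]
A (-0.042, 0.056, 0.049) [337. 173.]
A (-0.042, -0.056, 0.049) [216. 172.]
A (0.042, 0.056, 0.049) [326. 223.]
A (0.042, -0.056, 0.049) [227. 222.]
B (-0.063, 0.015, 0.044) [111. 149.]
B (-0.063, -0.015, 0.044) [ 75. 145.]
B (-0.045, -0.015, 0.044) [ 82. 160.]
B (-0.042, 0.056, 0.049) [162. 173.]
B (-0.042, -0.056, 0.049) [ 33. 162.]
B (0.042, 0.056, 0.049) [174. 222.]
B (0.042, -0.056, 0.049) [ 69. 215.]
```

View pics/w1c.png

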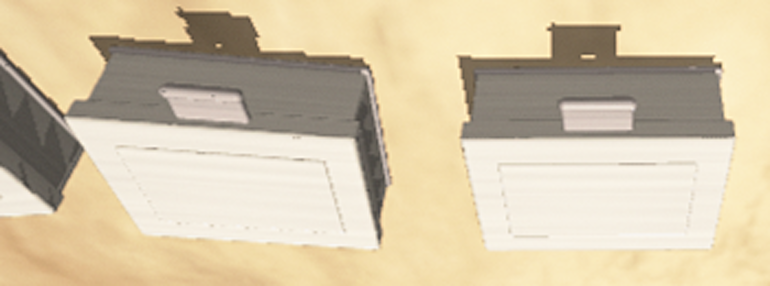

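Lip A sits about 5 mm further left than estimated, and B about 7 mm further left. I'll update those, then descend and slide under lip A.

```bash
sed -i "s/^TIN=.*/TIN={'A':(.5805,.1970,0.0),'B':(.574,.0315,-.115),'C':(.5567,-.1280,.10)}/" h.py; python3 start.py A
```

```text
1.7 [0.4592 0.1943 0.1798] [ 0.101  -0.0249  0.43  ]
[[np.float64(-0.0), np.float64(-0.0), np.float64(0.01)], [np.float64(-0.1), np.float64(0.3), np.float64(0.0)]] [0.4602 0.197  0.18  ]
[[np.float64(-0.0), np.float64(-0.0), np.float64(0.01)], [np.float64(8.7), np.float64(0.3), np.float64(12.2)]] [0.4702 0.197  0.03  ]
[[np.float64(-0.0), np.float64(-0.0), np.float64(0.01)], [np.float64(9.6), np.float64(0.3), np.float64(13.3)]] [0.4702 0.197  0.016 ]
[[np.float64(-0.0), np.float64(-0.0), np.float64(0.01)], [np.float64(5.8), np.float64(0.3), np.float64(16.5)]] [0.5202 0.197  0.016 ]
```

{"name": "drive_tool", "arguments": {"commands": [[[0,0,0],[3,0.2,4],-1],[[0,0,0],[6,0.2,8],-1],[[0,0,0],[8.8,0.2,12.2],-1],[[0,0,0],[8.8,0.2,12.2],-1],[[0,0,0],[9.7,0.2,13.3],-1],[[0,0,0],[9.7,0.2,13.3],-1],[[0,0,0],[8.3,0.2,14.5],-1],[[0,0,0],[7,0.2,15.5],-1],[[0,0,0],[5.8,0.2,16.5],-1],[[0,0,0],[5.8,0.2,16.5],-1],[[0,0,0],[5.8,0.2,16.5],-1]]}}

```text
clock: 2.62
position: [0.5209, 0.1949, 0.0156]
ee_rot: [-0.003, 2.447, -0.004]
force: [-0.1, 0.0, 1.1]
width: 0.004
gripper_force: 0.0
```

```bash
cat > lift.py <<'E'
from h import *; import sys
k=sys.argv[1]; O=ori(np.radians(50),TIN[k][2])
s=readout.observe();print(s['clock'],s['position'],s['force'])
for f in map(float,sys.argv[2:]): print(f,rel(hook(k,f),O)[1],hook(k,f))
E
python3 lift.py A 0 .1 .15 .25 .4 .6 .8 1 1.2 1.4 1.6 1.75
```

```text
2.6167 [0.5209 0.1949 0.0156] [-0.0738  0.0483  1.0834]
0.0 [np.float64(-0.4), np.float64(0.2), np.float64(-0.6)] [0.5199 0.197  0.0224]
0.1 [np.float64(-1.1), np.float64(0.2), np.float64(-1.4)] [0.5204 0.197  0.0332]
0.15 [np.float64(-1.5), np.float64(0.2), np.float64(-1.7)] [0.5211 0.197  0.0385]
0.25 [np.float64(-2.3), np.float64(0.2), np.float64(-2.4)] [0.5232 0.197  0.0491]
0.4 [np.float64(-3.7), np.float64(0.2), np.float64(-3.3)] [0.5284 0.197  0.0645]
0.6 [np.float64(-5.7), np.float64(0.2), np.float64(-4.1)] [0.5387 0.197  0.0834]
0.8 [np.float64(-7.8), np.float64(0.2), np.float64(-4.4)] [0.5526 0.197  0.0999]
1.0 [np.float64(-9.9), np.float64(0.2), np.float64(-4.9)] [0.5653 0.197  0.1164]
1.2 [np.float64(-11.8), np.float64(0.2), np.float64(-4.5)] [0.5827 0.197  0.1252]
1.4 [np.float64(-13.5), np.float64(0.2), np.float64(-3.7)] [0.6016 0.197  0.1305]
1.6 [np.float64(-15.1), np.float64(0.2), np.float64(-2.5)] [0.6211 0.197  0.1319]
1.75 [np.float64(-16.2), np.float64(0.2), np.float64(-1.5)] [0.6357 0.197  0.1303]
```

Next I'll lift slowly to about 0.15 rad equivalent. Force and a picture should tell free from stiff.

{"name": "drive_tool", "arguments": {"commands": [[[0,0,0],[-0.4,0.2,-0.6],-1],[[0,0,0],[-0.7,0.2,-0.9],-1],[[0,0,0],[-0.9,0.2,-1.1],-1],[[0,0,0],[-1.1,0.2,-1.4],-1],[[0,0,0],[-1.3,0.2,-1.5],-1],[[0,0,0],[-1.5,0.2,-1.7],-1],[[0,0,0],[-1.5,0.2,-1.7],-1],[[0,0,0],[-1.5,0.2,-1.7],-1]]}}

```text
clock: 3.28
position: [0.5209, 0.197, 0.0386]
ee_rot: [-0.004, 2.448, -0.003]
force: [-2.5, 0.7, -1.4]
width: 0.005
gripper_force: 1.0
```

```bash
python3 -c "
from cell import cams,readout;import cv2
for i in range(3): 
  a=cams.get_image('side') if i==2 else cams.get_image('wrist') if i==1 else cams.get_image('top'); print(readout.observe()['force'])
  cv2.imwrite('pics/t2%d.png'%i,a)
a=cv2.imread('pics/t22.png')[120:200,240:350];b=cv2.imread('pics/t21.png')
cv2.imwrite('pics/c2.png',cv2.hconcat([cv2.resize(a,(440,320)),cv2.resize(b,(360,320))]))"
```

```text
[-1.5591061   0.15465275 -0.75494009]
[-2.27225287  0.67933183 -0.75327045]
[-2.54055416  0.73541599 -1.39599324]
```

View pics/c2.png

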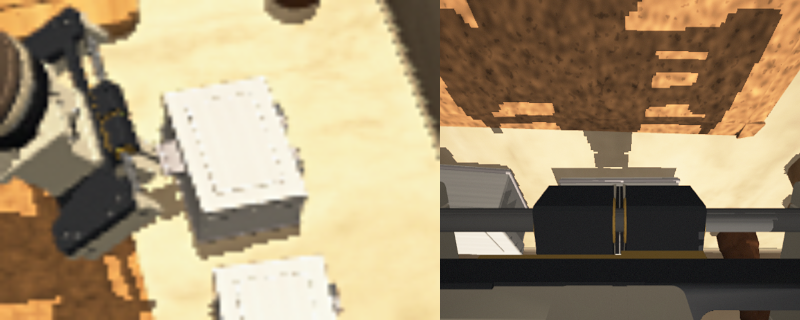

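The push needs about 2.5 N at the lip, with Fz falling from about +1 to -1.4. The picture shows the whole tin A tilted with no gap under the lid, so A looks stiff. I'll lower it, back out and try B, which also serves as a force reference.

{"name": "drive_tool", "arguments": {"commands": [[[0,0,0],[0.5,0,0.6],-1],[[0,0,0],[1.0,0,1.2],-1],[[0,0,0],[1.5,0,1.7],-1],[[0,0,0],[3,0,0.4],-1],[[0,0,0],[5.3,0,-1.5],-1],[[0,0,0],[5.3,0,-1.5],-1],[[0,0,0],[2,0,-5],-1],[[0,0,0],[-1,0,-9],-1],[[0,0,0],[-1,0,-9],-1]]}}

```text
clock: 4.18
position: [0.4715, 0.1968, 0.1144]
ee_rot: [-0.004, 2.449, -0.005]
force: [1.3, -0.5, 0.7]
width: 0.009
gripper_force: 0.0
```

```bash
python3 start.py B
```

```text
4.1833 [0.4715 0.1968 0.1144] [ 1.2669 -0.5155  0.7027]
[[np.float64(0.07), np.float64(-0.01), np.float64(0.09)], [np.float64(-2.8), np.float64(-15.2), np.float64(-6.1)]] [0.4545 0.0453 0.18  ]
[[np.float64(0.07), np.float64(-0.01), np.float64(0.09)], [np.float64(6.0), np.float64(-15.2), np.float64(6.1)]] [0.4644 0.0442 0.03  ]
[[np.float64(0.07), np.float64(-0.01), np.float64(0.09)], [np.float64(6.9), np.float64(-15.2), np.float64(7.2)]] [0.4644 0.0442 0.016 ]
[[np.float64(0.07), np.float64(-0.01), np.float64(0.09)], [np.float64(3.1), np.float64(-15.8), np.float64(10.3)]] [0.5141 0.0384 0.016 ]
```

{"name": "drive_tool", "arguments": {"commands": [[[0,0,0],[-2.8,-3.5,-6.1],-1],[[0.07,-0.01,0.09],[-2.8,-7.5,-6.1],-1],[[0.07,-0.01,0.09],[-2.8,-11.5,-6.1],-1],[[0.07,-0.01,0.09],[-2.8,-15.2,-6.1],-1],[[0.07,-0.01,0.09],[1.6,-15.2,0],-1],[[0.07,-0.01,0.09],[4,-15.2,3],-1],[[0.07,-0.01,0.09],[6,-15.2,6.1],-1],[[0.07,-0.01,0.09],[6.9,-15.2,7.2],-1],[[0.07,-0.01,0.09],[6.9,-15.2,7.2],-1],[[0.07,-0.01,0.09],[5.6,-15.4,8.3],-1],[[0.07,-0.01,0.09],[4.3,-15.6,9.3],-1],[[0.07,-0.01,0.09],[3.1,-15.8,10.3],-1],[[0.07,-0.01,0.09],[3.1,-15.8,10.3],-1],[[0.07,-0.01,0.09],[3.1,-15.8,10.3],-1]]}}

```text
clock: 5.35
position: [0.5154, 0.0396, 0.0156]
ee_rot: [0.144, 2.43, -0.042]
force: [1.4, -0.2, -0.8]
width: 0.004
gripper_force: 0.0
```

```bash
python3 lift.py B 0 .1 .15 .25 .4 .6 .8 1 1.2 1.4 1.6 1.75
```

```text
5.35 [0.5154 0.0396 0.0156] [ 1.3879 -0.1711 -0.7686]
0.0 [np.float64(-0.3), np.float64(-0.1), np.float64(-0.6)] [0.5138 0.0385 0.0224]
0.1 [np.float64(-1.1), np.float64(-0.1), np.float64(-1.4)] [0.5143 0.0384 0.0332]
0.15 [np.float64(-1.5), np.float64(-0.1), np.float64(-1.8)] [0.515  0.0383 0.0385]
0.25 [np.float64(-2.3), np.float64(-0.1), np.float64(-2.4)] [0.5171 0.0381 0.0491]
0.4 [np.float64(-3.7), np.float64(-0.1), np.float64(-3.3)] [0.5222 0.0375 0.0645]
0.6 [np.float64(-5.7), np.float64(-0.1), np.float64(-4.0)] [0.5325 0.0363 0.0834]
0.8 [np.float64(-7.8), np.float64(-0.1), np.float64(-4.4)] [0.5463 0.0347 0.0999]
1.0 [np.float64(-9.9), np.float64(-0.0), np.float64(-4.8)] [0.5589 0.0332 0.1164]
1.2 [np.float64(-11.8), np.float64(-0.0), np.float64(-4.3)] [0.5762 0.0312 0.1252]
1.4 [np.float64(-13.6), np.float64(-0.0), np.float64(-3.5)] [0.5949 0.0291 0.1305]
1.6 [np.float64(-15.1), np.float64(-0.0), np.float64(-2.4)] [0.6143 0.0268 0.1319]
1.75 [np.float64(-16.1), np.float64(-0.0), np.float64(-1.3)] [0.6288 0.0252 0.1303]
```

{"name": "drive_tool", "arguments": {"commands": [[[0,0,0],[-0.3,0,-0.6],-1],[[0,0,0],[-0.7,0,-0.9],-1],[[0,0,0],[-0.9,0,-1.1],-1],[[0,0,0],[-1.1,0,-1.4],-1],[[0,0,0],[-1.5,0,-1.8],-1],[[0,0,0],[-1.9,0,-2.1],-1],[[0,0,0],[-1.9,0,-2.1],-1],[[0,0,0],[-1.9,0,-2.1],-1]]}}

```text
clock: 6.02
position: [0.5155, 0.0389, 0.0462]
ee_rot: [0.135, 2.43, -0.051]
force: [0.3, -0.1, -0.7]
width: 0.004
gripper_force: 0.2
```

```bash
python3 -c "
from cell import cams,readout;import cv2
for i in range(4): 
  a=cams.get_image('side'); print(readout.observe()['force'])
a0=cv2.imread('pics/t22.png')[130:200,270:350]; a=a[130:230,270:350]
cv2.imwrite('pics/c3.png',cv2.hconcat([cv2.resize(cv2.copyMakeBorder(a0,0,30,0,0,0),None,fx=4.5,fy=4.5,interpolation=cv2.INTER_CUBIC),cv2.resize(a,None,fx=4.5,fy=4.5,interpolation=cv2.INTER_CUBIC)]))"
```

```text
[-0.54666055 -0.09222695 -0.74185169]
[-1.01231464 -0.34327865 -1.28861824]
[-0.5229924   0.07083644 -0.73096535]
[-0.98349329  0.25995272 -0.13843491]
```

View pics/c3.png

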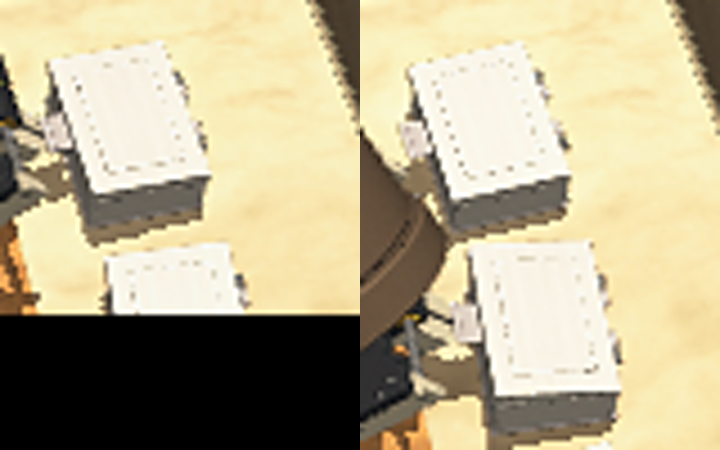

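In both cases the difference is small, but the forces differ: A gave (-2.2,-1.2) N with 1.0 N on the pads, B gave (-0.8,-0.7) N with 0.2 N. I'll raise B a little more to be sure, still under 0.35 rad.

{"name": "drive_tool", "arguments": {"commands": [[[0,0,0],[-0.4,0,-0.3],-1],[[0,0,0],[-0.8,0,-0.6],-1],[[0,0,0],[-1.3,0,-0.9],-1],[[0,0,0],[-1.3,0,-0.9],-1],[[0,0,0],[-1.3,0,-0.9],-1]]}}

```text
clock: 6.63
position: [0.519, 0.038, 0.0599]
ee_rot: [0.138, 2.433, -0.05]
force: [-1.4, 0.9, -1.0]
width: 0.006
gripper_force: 0.2
```

```bash
python3 -c "
from cell import cams,readout;import cv2
for i in range(4): 
  a=cams.get_image('side' if i else 'top'); print(readout.observe()['force'],readout.observe()['gripper_force'])
  if i==0: b=a
cv2.imwrite('pics/c4.png',cv2.hconcat([cv2.resize(a[175:240,275:345],(490,455),interpolation=cv2.INTER_CUBIC),cv2.resize(b[150:215,230:270],(280,455),interpolation=cv2.INTER_CUBIC)]))"
```

```text
[-0.18461161 -0.52014587  0.05010582] 0.12872473656898364
[-0.0352427  -0.3419203   0.03154605] 0.12461270409403369
[-0.36475268 -1.16511218 -0.77321322] 0.12644863687455654
[0.29124707 0.8153581  0.14220157] 0.130028395797126
```

View pics/c4.png

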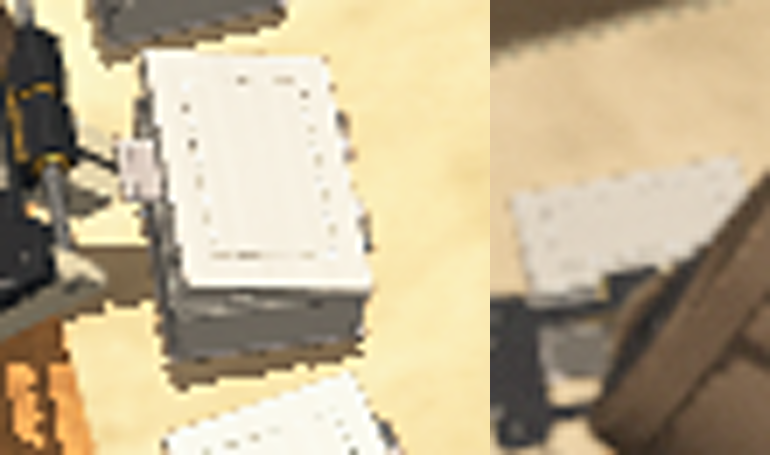

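A wedge has opened between B's lid and its box (around (200,300) in the crop), the box stays flat, and the force is close to 0. B is free, so I'll swing it all the way open.

```bash
python3 lift.py B  .5 .7 .85 1 1.2 1.4 1.6 1.75
```

```text
6.8333 [0.5185 0.0381 0.0591] [0.2912 0.8154 0.1422]
0.5 [np.float64(-1.6), np.float64(-0.0), np.float64(-0.6)] [0.5269 0.0369 0.0742]
0.7 [np.float64(-3.7), np.float64(-0.0), np.float64(-1.2)] [0.539  0.0355 0.092 ]
0.85 [np.float64(-5.3), np.float64(-0.0), np.float64(-1.3)] [0.5502 0.0342 0.1035]
1.0 [np.float64(-6.8), np.float64(-0.0), np.float64(-1.7)] [0.5589 0.0332 0.1164]
1.2 [np.float64(-8.7), np.float64(-0.0), np.float64(-1.3)] [0.5762 0.0312 0.1252]
1.4 [np.float64(-10.5), np.float64(-0.0), np.float64(-0.5)] [0.5949 0.0291 0.1305]
1.6 [np.float64(-12.1), np.float64(-0.0), np.float64(0.7)] [0.6143 0.0268 0.1319]
1.75 [np.float64(-13.1), np.float64(-0.0), np.float64(1.8)] [0.6288 0.0252 0.1303]
```

{"name": "drive_tool", "arguments": {"commands": [[[0,0,0],[-0.8,0,-0.3],-1],[[0,0,0],[-1.6,0,-0.6],-1],[[0,0,0],[-2.6,0,-0.9],-1],[[0,0,0],[-3.7,0,-1.2],-1],[[0,0,0],[-4.5,0,-1.3],-1],[[0,0,0],[-5.3,0,-1.4],-1],[[0,0,0],[-6.0,0,-1.5],-1],[[0,0,0],[-6.8,0,-1.6],-1],[[0,0,0],[-7.8,0,-1.5],-1],[[0,0,0],[-8.7,0,-1.3],-1],[[0,0,0],[-9.6,0,-0.9],-1],[[0,0,0],[-10.5,0,-0.5],-1],[[0,0,0],[-11.3,0,0.1],-1],[[0,0,0],[-12.1,0,0.7],-1],[[0,0,0],[-12.6,0,1.2],-1],[[0,0,0],[-13.1,0,1.8],-1],[[0,0,0],[-13.1,0,1.8],-1],[[0,0,0],[-11.0,0,0],-1],[[0,0,0],[-8.6,0,-2],-1],[[0,0,0],[-6.2,0,-4],-1]]}}

```text
clock: 8.5
position: [0.5383, 0.0358, 0.1292]
ee_rot: [0.138, 2.435, -0.048]
force: [-0.4, 0.4, -0.3]
width: 0.008
gripper_force: 0.0
```

```bash
python3 start.py C; python3 -c "
from h import *
from cell import cams,readout;import cv2
a=cams.get_image('side');b=cams.get_image('wrist')
c=cams.camera_info('wrist')
print([proj(c,loc('C',*q)).round(0) for q in [(-.063,.015,.044),(-.063,-.015,.044),(-.042,.056,.049),(-.042,-.056,.049)]])
cv2.imwrite('pics/c5.png',cv2.hconcat([cv2.resize(a[130:290,240:360],(330,440),interpolation=cv2.INTER_CUBIC),cv2.resize(b,(470,440))]))"
```

```text
8.5 [0.5383 0.0358 0.1292] [-0.3559  0.4467 -0.2928]
[[np.float64(-0.14), np.float64(0.0), np.float64(-0.16)], [np.float64(2.9), np.float64(-18.6), np.float64(-9.1)]] [ 0.437 -0.14   0.18 ]
[[np.float64(-0.14), np.float64(0.0), np.float64(-0.16)], [np.float64(11.8), np.float64(-18.4), np.float64(2.9)]] [ 0.447 -0.139  0.03 ]
[[np.float64(-0.14), np.float64(0.0), np.float64(-0.16)], [np.float64(12.7), np.float64(-18.4), np.float64(4.0)]] [ 0.447 -0.139  0.016]
[[np.float64(-0.14), np.float64(0.0), np.float64(-0.16)], [np.float64(9.0), np.float64(-17.4), np.float64(7.2)]] [ 0.4967 -0.134   0.016 ]
[array([  9., 112.]), array([-33., 120.]), array([ 91., 134.]), array([-57., 160.])]
```

View pics/c5.png

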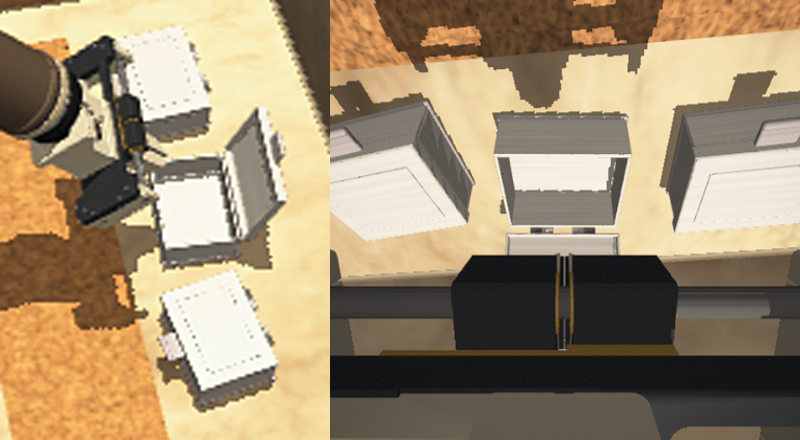

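B is wide open and standing in place. C's lid corner in the wrist view is about 4 mm left and 3 mm further away than predicted, so I'll correct C and go to it.

```bash
sed -i "s/'C':([^)]*)/'C':(.559,-.1250,.10)/" h.py; python3 start.py C
```

```text
8.6 [0.535  0.0361 0.1285] [-0.0853  0.099   0.6524]
[[np.float64(-0.14), np.float64(0.0), np.float64(-0.16)], [np.float64(2.6), np.float64(-18.3), np.float64(-8.8)]] [ 0.4393 -0.137   0.18  ]
[[np.float64(-0.14), np.float64(0.0), np.float64(-0.16)], [np.float64(11.5), np.float64(-18.0), np.float64(3.3)]] [ 0.4493 -0.136   0.03  ]
[[np.float64(-0.14), np.float64(0.0), np.float64(-0.16)], [np.float64(12.4), np.float64(-18.0), np.float64(4.3)]] [ 0.4493 -0.136   0.016 ]
[[np.float64(-0.14), np.float64(0.0), np.float64(-0.16)], [np.float64(8.6), np.float64(-17.0), np.float64(7.5)]] [ 0.499 -0.131  0.016]
```

{"name": "drive_tool", "arguments": {"commands": [[[0,0,0],[1,-3,-4],-1],[[-0.07,0,-0.08],[2.6,-6,-8.8],-1],[[-0.14,0,-0.16],[2.6,-10,-8.8],-1],[[-0.14,0,-0.16],[2.6,-14,-8.8],-1],[[-0.14,0,-0.16],[2.6,-18.3,-8.8],-1],[[-0.14,0,-0.16],[5,-18.2,-5.5],-1],[[-0.14,0,-0.16],[7.4,-18.1,-2.3],-1],[[-0.14,0,-0.16],[9.5,-18,0.5],-1],[[-0.14,0,-0.16],[11.5,-18,3.3],-1],[[-0.14,0,-0.16],[12.4,-18,4.3],-1],[[-0.14,0,-0.16],[12.4,-18,4.3],-1],[[-0.14,0,-0.16],[11.1,-17.7,5.4],-1],[[-0.14,0,-0.16],[9.8,-17.4,6.5],-1],[[-0.14,0,-0.16],[8.6,-17,7.5],-1],[[-0.14,0,-0.16],[8.6,-17,7.5],-1],[[-0.14,0,-0.16],[8.6,-17,7.5],-1]]}}

```text
clock: 9.93
position: [0.5043, -0.1309, 0.0167]
ee_rot: [-0.121, 2.435, 0.05]
force: [0.2, 0.5, -0.1]
width: 0.0
gripper_force: 0.0
```

```bash
python3 lift.py C 0 .1 .2 .3
```

```text
9.9333 [ 0.5043 -0.1309  0.0167] [ 0.1736  0.5407 -0.0623]
0.0 [np.float64(0.1), np.float64(0.0), np.float64(-0.8)] [ 0.4987 -0.1311  0.0224]
0.1 [np.float64(-0.7), np.float64(0.0), np.float64(-1.6)] [ 0.4992 -0.131   0.0332]
0.2 [np.float64(-1.5), np.float64(0.1), np.float64(-2.3)] [ 0.5008 -0.1308  0.0439]
0.3 [np.float64(-2.4), np.float64(0.1), np.float64(-2.9)] [ 0.5035 -0.1306  0.0543]
```

{"name": "drive_tool", "arguments": {"commands": [[[0,0,0],[0.1,0,-0.8],-1],[[0,0,0],[-0.3,0,-1.2],-1],[[0,0,0],[-0.7,0,-1.6],-1],[[0,0,0],[-1.1,0,-1.9],-1],[[0,0,0],[-1.5,0,-2.3],-1],[[0,0,0],[-1.9,0,-2.6],-1],[[0,0,0],[-2.4,0,-2.9],-1],[[0,0,0],[-2.4,0,-2.9],-1]]}}

```text
clock: 10.6
position: [0.5044, -0.1318, 0.0561]
ee_rot: [-0.121, 2.433, 0.047]
force: [-0.1, 0.8, 0.1]
width: 0.006
gripper_force: 0.2
```

```bash
python3 -c "
from cell import cams,readout;import cv2
for i in range(4): 
  a=cams.get_image('side'); s=readout.observe();print(s['force'],s['gripper_force'])
cv2.imwrite('pics/c6.png',a)";python3 lift.py C .5 .7 .85 1 1.2 1.4 1.6 1.75
```

```text
[-0.61964813  0.80830572 -0.71999971] 0.1312510613934137
[-1.14741369 -0.50127782 -0.90296705] 0.13285833530972013
[-0.73780424 -0.11667367 -0.91164037] 0.14197878052073065
[-1.47779378 -0.41176746 -0.58909106] 0.1469727417861577
10.8 [ 0.5035 -0.1316  0.0545] [-1.4778 -0.4118 -0.5891]
0.5 [np.float64(-1.9), np.float64(0.1), np.float64(-1.0)] [ 0.5118 -0.1297  0.0742]
0.7 [np.float64(-4.0), np.float64(0.1), np.float64(-1.5)] [ 0.5239 -0.1285  0.092 ]
0.85 [np.float64(-5.6), np.float64(0.1), np.float64(-1.7)] [ 0.5352 -0.1274  0.1035]
1.0 [np.float64(-7.1), np.float64(0.1), np.float64(-2.1)] [ 0.5438 -0.1265  0.1164]
1.2 [np.float64(-9.0), np.float64(0.1), np.float64(-1.6)] [ 0.5612 -0.1248  0.1252]
1.4 [np.float64(-10.8), np.float64(0.1), np.float64(-0.8)] [ 0.58   -0.1229  0.1305]
1.6 [np.float64(-12.4), np.float64(0.1), np.float64(0.4)] [ 0.5994 -0.1209  0.1319]
1.75 [np.float64(-13.4), np.float64(0.1), np.float64(1.4)] [ 0.6139 -0.1195  0.1303]
```

C loads the pads with 0.14 N, as B did (A gave 1.0 N), so C is free. I'll open it.

{"name": "drive_tool", "arguments": {"commands": [[[0,0,0],[-1.0,0,-0.5],-1],[[0,0,0],[-1.9,0,-1.0],-1],[[0,0,0],[-3.0,0,-1.3],-1],[[0,0,0],[-4.0,0,-1.5],-1],[[0,0,0],[-4.8,0,-1.6],-1],[[0,0,0],[-5.6,0,-1.8],-1],[[0,0,0],[-6.4,0,-1.9],-1],[[0,0,0],[-7.1,0,-2.0],-1],[[0,0,0],[-8.1,0,-1.8],-1],[[0,0,0],[-9.0,0.1,-1.6],-1],[[0,0,0],[-9.9,0.1,-1.2],-1],[[0,0,0],[-10.8,0.1,-0.8],-1],[[0,0,0],[-11.6,0.1,-0.2],-1],[[0,0,0],[-12.4,0.1,0.4],-1],[[0,0,0],[-12.9,0.1,0.9],-1],[[0,0,0],[-13.4,0.1,1.4],-1],[[0,0,0],[-13.4,0.1,1.4],-1],[[0,0,0],[-11.3,0.1,-0.4],-1],[[0,0,0],[-8.9,0.1,-2.4],-1],[[0,0,0],[-6.5,0.1,-4.4],-1]]}}

```text
clock: 12.47
position: [0.5231, -0.1279, 0.1299]
ee_rot: [-0.122, 2.435, 0.051]
force: [-0.6, -0.8, -0.3]
width: 0.005
gripper_force: 0.0
```

```bash
cat > pull.py <<'E'
from h import *; import sys
s=readout.observe();print(s['clock'],s['position'],s['ee_rot'],s['force'],s['width'],s['gripper_force'])
cx,cy,p=TIN['A']
O=ori(np.pi/2,p)
for a in sys.argv[1:]:
    q=list(map(float,a.split(','))); print(a,[list(map(float,v)) for v in rel(q,O)])
E
python3 pull.py .45,-.11,.2 .48,.1,.2 .506,.197,.12 .506,.197,.022
```

```text
12.4667 [ 0.5231 -0.1279  0.1299] [-0.1219  2.4348  0.0508] [-0.5515 -0.8283 -0.2734] 0.004533128183940578 0.0
.45,-.11,.2 [[0.04, 0.7, 0.1], [0.9, 2.5, -9.9]]
.48,.1,.2 [[0.04, 0.7, 0.1], [-3.0, 23.1, -6.5]]
.506,.197,.12 [[0.04, 0.7, 0.1], [-0.5, 32.5, 1.9]]
.506,.197,.022 [[0.04, 0.7, 0.1], [5.9, 32.4, 9.4]]
```

Both free lids are done. Next I'll go above lip A with the tool vertical and the fingers partly open, to pinch the lip by its sides.

{"name": "drive_tool", "arguments": {"commands": [[[0,0,0],[0.9,0,-4],0.3],[[0,0.1,0],[0.9,2.5,-8],0.3],[[0,0.2,0.1],[0.9,4,-9.9],0.3],[[0.04,0.3,0.1],[0,8,-9],0.3],[[0.04,0.4,0.1],[-1,12,-8.5],0.3],[[0.04,0.5,0.1],[-1,16,-8],0.3],[[0.04,0.6,0.1],[-2,20,-7],0.3],[[0.04,0.7,0.1],[-3,23.5,-6.5],0.3],[[0.04,0.7,0.1],[-2,27.5,-4],0.3],[[0.04,0.7,0.1],[-1,31,-1],0.3],[[0.04,0.7,0.1],[-0.5,32.5,1.9],0.3],[[0.04,0.7,0.1],[-0.5,32.5,1.9],0.3],[[0.04,0.7,0.1],[-0.5,32.5,1.9],0.3],[[0.04,0.7,0.1],[-0.5,32.5,1.9],0.3]]}}

```text
clock: 13.63
position: [0.5024, 0.1, 0.1356]
ee_rot: [-0.015, -3.14, -0.003]
force: [1.8, -0.6, 1.0]
width: 0.651
gripper_force: 0.0
```

```bash
python3 pull.py .523,.197,.12 .523,.197,.05 .523,.197,.023; python3 -c "
from h import *; from cell import cams;import cv2
b=cams.get_image('wrist');c=cams.camera_info('wrist');cv2.imwrite('pics/w7.png',b)
TIN['A']=(.583,.197,0)
for q in [(-.063,.015,.044),(-.063,-.015,.044),(-.045,.058,.049),(-.045,-.058,.049)]:print(q,proj(c,loc('A',*q)).round())"
```

```text
13.6333 [0.5024 0.1    0.1356] [-0.0149 -3.1396 -0.0033] [ 1.7737 -0.6362  0.9734] 0.651364301951042 0.0
.523,.197,.12 [[0.0, -0.0, -0.01], [-2.0, 9.7, 1.6]]
.523,.197,.05 [[0.0, -0.0, -0.01], [-2.0, 9.7, 8.6]]
.523,.197,.023 [[0.0, -0.0, -0.01], [-2.0, 9.7, 11.3]]
(-0.063, 0.015, 0.044) [403. 237.]
(-0.063, -0.015, 0.044) [365. 237.]
(-0.045, 0.058, 0.049) [457. 261.]
(-0.045, -0.058, 0.049) [311. 261.]
```

{"name": "drive_tool", "arguments": {"commands": [[[0,0,0],[0,4,0],0.3],[[0,0,0],[-1,7,1],0.3],[[0,0,0],[-2,9.7,1.6],0.3],[[0,0,0],[-2,9.7,1.6],0.3],[[0,0,0],[-2,9.7,1.6],0.3]]}}

```text
clock: 14.1
position: [0.5201, 0.1973, 0.1203]
ee_rot: [0.003, 3.139, 0.002]
force: [-0.5, -0.7, -0.5]
width: 0.648
gripper_force: 0.0
```

```bash
python3 pull.py .523,.197,.05 .523,.197,.023; python3 -c "
from h import *; from cell import cams;import cv2
b=cams.get_image('wrist');c=cams.camera_info('wrist');cv2.imwrite('pics/w8.png',b)
TIN['A']=(.583,.197,0)
P=[proj(c,loc('A',*q)) for q in [(-.063,.015,.044),(-.063,-.015,.044),(-.045,.058,.049),(-.045,-.058,.049)]];print(np.round(P))
h=cv2.cvtColor(b,cv2.COLOR_BGR2HSV); m=((h[...,1]<40)&(h[...,2]>150)).astype(np.uint8)
n,l,st,ce=cv2.connectedComponentsWithStats(m)
for s in st[1:]:
  if s[4]>150: print(s)
for r in range(int(P[0][1])-24,int(P[2][1])+14,3): x=np.where(m[r,200:400])[0]; print(r,x.min()+200 if len(x) else 0,x.max()+200 if len(x) else 0,len(x))"
```

```text
14.1 [0.5201 0.1973 0.1203] [0.0029 3.1393 0.0023] [-0.5122 -0.7433 -0.4587] 0.6480678114132367 0.0
.523,.197,.05 [[0.0, 0.0, -0.0], [-0.3, -0.0, 7.0]]
.523,.197,.023 [[0.0, 0.0, -0.0], [-0.3, -0.0, 9.7]]
[[300. 218.]
 [259. 218.]
 [359. 244.]
 [200. 244.]]
[  0 234  87  27 645]
[ 221  250  118   23 2293]
[ 205  304  150   31 4339]
194 0 0 0
197 0 0 0
200 0 0 0
203 0 0 0
206 0 0 0
209 0 0 0
212 0 0 0
215 0 0 0
218 0 0 0
221 0 0 0
224 0 0 0
227 0 0 0
230 0 0 0
233 341 343 3
236 343 346 2
239 0 0 0
242 0 0 0
245 259 292 34
248 259 291 33
251 266 338 19
254 229 338 71
```

{"name": "drive_tool", "arguments": {"commands": [[[0,0,0],[-0.1,0,3],0.3],[[0,0,0],[-0.1,0,5.5],0.3],[[0,0,0],[-0.1,0,6.5],0.3],[[0,0,0],[-0.1,0,7.5],0.3],[[0,0,0],[-0.1,0,8.5],0.3],[[0,0,0],[-0.1,0,9.6],0.3],[[0,0,0],[-0.1,0,9.6],0.3],[[0,0,0],[-0.1,0,9.6],0.3]]}}

```text
clock: 14.82
position: [0.5221, 0.1958, 0.0249]
ee_rot: [0.008, 3.138, 0.001]
force: [-1.0, -0.6, 0.2]
width: 0.649
gripper_force: 0.0
```

{"name": "drive_tool", "arguments": {"commands": [[[0,0,0],[0,0,0],-1],[[0,0,0],[0,0,0],-1],[[0,0,0],[0,0,0],-1],[[0,0,0],[0,0,0],-1],[[0,0,0],[0,0,0],-1],[[0,0,0],[0,0,0],-1],[[0,0,0],[0,0,0],-1],[[0,0,0],[0,0,0],-1]], "newtons": 12}}

```text
clock: 15.48
position: [0.5224, 0.1959, 0.0252]
ee_rot: [0.008, 3.138, 0.002]
force: [-0.3, 0.9, 2.0]
width: 0.316
gripper_force: 12.0
```

The width of 0.316 (29 mm) shows the lip is pinched. Now I'll slide the tin about 16.5 cm towards me, rising 3 mm at the bevel.

{"name": "drive_tool", "arguments": {"commands": [[[0,0,0],[0.6,0,0],-1],[[0,0,0],[1.5,0,0],-1],[[0,0,0],[2.5,0,0],-1],[[0,0,0],[3.5,0,0],-1],[[0,0,0],[4.3,0,0],-1],[[0,0,0],[5.0,0,-0.1],-1],[[0,0,0],[5.6,0,-0.2],-1],[[0,0,0],[6.3,0,-0.3],-1],[[0,0,0],[7.3,0,-0.3],-1],[[0,0,0],[8.5,0,-0.3],-1],[[0,0,0],[9.7,0,-0.3],-1],[[0,0,0],[10.9,0,-0.3],-1],[[0,0,0],[12,0,-0.3],-1],[[0,0,0],[13,0,-0.3],-1],[[0,0,0],[14,0,-0.3],-1],[[0,0,0],[15,0,-0.3],-1],[[0,0,0],[16,0,-0.3],-1],[[0,0,0],[16.5,0,-0.3],-1],[[0,0,0],[16.5,0,-0.3],-1],[[0,0,0],[16.5,0,-0.3],-1]]}}

```text
clock: 17.15
position: [0.3565, 0.1966, 0.0276]
ee_rot: [0.007, 3.138, 0.0]
force: [-1.9, -0.8, 14.5]
width: 0.316
gripper_force: 12.0
```

```bash
python3 pull.py .36,.197,.03; python3 -c "
from h import *; from cell import cams;import cv2
a=cams.get_image('side');cv2.imwrite('pics/s9.png',a)
cv2.imwrite('pics/s9c.png',cv2.resize(a[120:290,200:360],(560,595),interpolation=cv2.INTER_CUBIC))"
```

```text
17.15 [0.3565 0.1966 0.0276] [0.0068 3.1385 0.0003] [-1.901  -0.7884 14.471 ] 0.3155860729210783 12.011987864971161
.36,.197,.03 [[0.0, 0.0, -0.0], [-0.4, 0.0, -0.2]]
```

View pics/s9c.png

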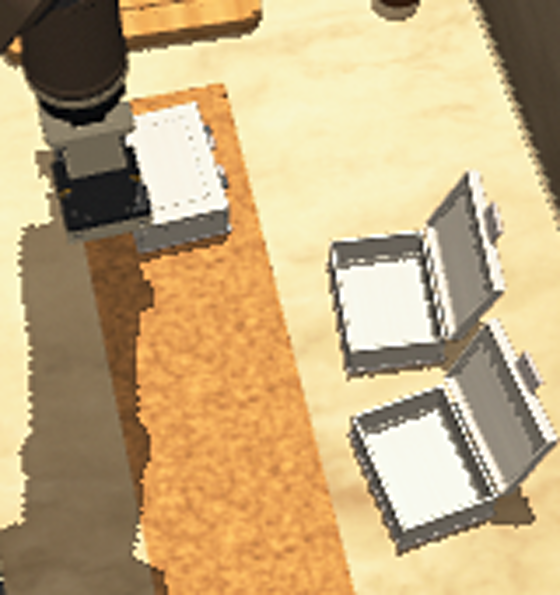

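All as wanted: tin A sits shut and upright on the runner, its back edge at about (228,232) is inside the runner's edge at about (262,232), and both other tins stand wide open. I'll release and go straight up.

{"name": "drive_tool", "arguments": {"commands": [[[0,0,0],[0,0,-0.1],0.3],[[0,0,0],[0,0,-0.1],0.3],[[0,0,0],[0,0,-0.1],0.3],[[0,0,0],[0,0,-0.1],0.3],[[0,0,0],[0,0,-0.1],0.3],[[0,0,0],[0,0,-0.1],0.3],[[0,0,0],[0,0,-1],0.3],[[0,0,0],[0,0,-3],0.3],[[0,0,0],[0,0,-6],0.3],[[0,0,0],[0,0,-10],0.3],[[0,0,0],[0,0,-14],0.3],[[0,0,0],[0,0,-14],0.3],[[0,0,0],[0,0,-14],0.3],[[0,0,0],[0,0,-14],0.3],[[0,0,0],[0,0,-14],0.3]]}}

```text
clock: 18.45
position: [0.3561, 0.1957, 0.1663]
ee_rot: [0.008, 3.14, -0.0]
force: [-0.3, 0.5, -0.6]
width: 0.65
gripper_force: 0.0
```

```bash
python3 pull.py; python3 -c "
from h import *; from cell import cams;import cv2
c=cams.camera_info('side');a=cams.get_image('side');cv2.imwrite('pics/s10.png',a)
P=[ray(c,p,.052)[:2] for p in [(257.1,149.1),(265.1,179.4)]];print(P,np.mean(P,0)-[.042,0])
d=cv2.absdiff(a,cv2.imread('pics/s9.png')).max(2)>40
n,l,st,_=cv2.connectedComponentsWithStats(d.astype(np.uint8)); print(st[1:][st[1:,4]>25])"
```

```text
18.45 [0.3561 0.1957 0.1663] [ 0.008   3.1396 -0.0002] [-0.2915  0.5065 -0.6242] 0.6496924571701689 0.0
[array([0.4635, 0.2511]), array([0.4611, 0.1346])] [0.4203 0.1929]
[[   59    32   185   210 17870]
 [  205   169    10    27    97]
 [  239   197     5    11    34]
 [  192   199    17    73   695]
 [  204   209    44   108  2336]
 [   74   252    14     9    27]
 [  148   262    15    17   104]
 [  158   269    22    25   364]
 [   89   284    17    17    73]
 [  114   295    18     4    37]
 [  117   298    39    14   289]
 [  204   349    10    18    93]]
```

```bash
python3 -c "
from cell import job; print(job.sign_off())"
```

```text
the job is handed in; nothing more can be done
None
```

I handed the job in at about 18.5 s: the left tin was stiff and now sits shut and upright on the runner, about 7 mm off its middle line, while the middle and right tins stand in place with lids wide open, and no verdict was shown at sign-off.

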